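# Gauge the depth of a sample warmer's middle well

## Task

Take the depth gauge from its fork stand and lower it upright into the middle well of the sample warmer, pressing gently until its rod rests on the bottom and the well's rim has pushed the sliding collar up the rod; hold it there for a full second. Then lift it out and hang it back in the fork, upright, with the collar left where the rim set it so that the depth can be read off. Do not drop the gauge or disturb the jar, pen and tape roll lying about the work.

Things in the scene. Friction and masses are not known exactly. Their poses are not given: they have to be found in the camera images.
- gauge: depth gauge, 155 g, hanging upright in the fork. Origin: centre of its flange's underside; z up along the rod; round, yaw does not matter. Black handle, 22 mm in diameter, z = 5 to 55 mm (grip it here from above); steel flange, 36 mm in diameter, z = 0 to 5 mm; steel rod, 10 mm in diameter, down to the chamfered tip at z = -115 mm
- reading (a joint): place of the brass collar on the gauge's rod, m: from the rod's tip up to the collar's underside (0 to 0.085; starts at 0.022 to 0.032). The collar is 32 mm in diameter, 12 mm tall, too big to enter a well; it slides with a friction of about 3 N and stays where it is left: the gauge's own weight does not move it
- collar_foot (a point): centre of the collar's underside, on the rod's axis
- gauge_tip (a point): centre of the flat lower end of the gauge's rod
- warmer: sample warmer, fixed: aluminium block 60 x 140 mm, 80 mm high, in a grey housing 104 x 184 mm, 45 mm high. Three equal round wells, 15 mm in diameter with a 1.5 mm chamfer, open in its top in a row along its y axis, 40 mm apart, the middle one at its centre. Origin: centre of its underside, z up
- well_mouth (a point): centre of the mouth of the middle well, level with the block's top (80 mm above the desk); the well goes straight down
- well_depth (a joint): depth of the middle well in m, from the mouth to the top of the brass spacer disc jammed in it (0.040 to 0.058, different each time); the spacer does not give when pressed
- spacer_top (a point): centre of the top of the spacer disc: the bottom of the middle well
- stand: fork stand, fixed: foot plate 110 x 100 mm, a post and on it a level steel fork, two prongs 15 mm wide, 8 mm thick, 16 mm apart. The slot lies along the stand's x axis: open end at x = -20 mm, closed end and post at x = 34 mm. The collar does not pass the slot: lift the gauge a little and draw it out along -x, bring it back the same way. Origin on the desk under the hanging place, z up
- fork_seat (a point): the hanging place: mid-slot, on the prongs' upper face, 135 mm above the desk; the gauge hangs with the underside of its flange here
- jar: small white screw-cap sample jar, 40 mm wide, 48 mm high, bystander; origin at the centre of its foot
- pen: blue ball pen lying on the desk, 132 mm long, 9 mm thick, bystander; origin on the desk under its middle
- tape: flat paper-tape roll, 60 mm across, 18 mm high, bystander; origin at the centre of its underside
Mind the look-alikes: they are no part of the job. Leave any pink or turquoise look-alike of the stand alone.

How it is judged:
On the way:
1. the gauge stands upright in the middle well with its rod on the bottom (within 2 mm) and its collar on the rim (within 2 mm), held for 0.8 s (horizontal distance between gauge_tip and well_mouth below 0.005 m and z of gauge_tip in the frame of spacer_top below 0.002 m and z of collar_foot in the frame of well_mouth between -0.002 and 0.002 m and angle between gauge's own z axis and vertical below 0.1 rad), for 0.8 s.
At the end, for the whole second after the job is handed in: the gauge hangs still and upright (within 0.1 rad) in the fork, its flange resting on the prongs within 14 mm of the hanging place, and the reading of its collar equals the depth of the middle well to within 2 mm (horizontal distance between gauge and fork_seat below 0.014 m and z of gauge in the frame of fork_seat between -0.003 and 0.003 m and angle between gauge's own z axis and vertical below 0.1 rad and linear speed of gauge below 0.03 m/s and ((value of joint well_depth between 0.039 and 0.04101 m and value of joint reading between 0.037 and 0.043 m) or (value of joint well_depth between 0.041 and 0.04301 m and value of joint reading between 0.039 and 0.045 m) or (value of joint well_depth between 0.043 and 0.04501 m and value of joint reading between 0.041 and 0.047 m) or (value of joint well_depth between 0.045 and 0.04701 m and value of joint reading between 0.043 and 0.049 m) or (value of joint well_depth between 0.047 and 0.04901 m and value of joint reading between 0.045 and 0.051 m) or (value of joint well_depth between 0.049 and 0.05101 m and value of joint reading between 0.047 and 0.053 m) or (value of joint well_depth between 0.051 and 0.05301 m and value of joint reading between 0.049 and 0.055 m) or (value of joint well_depth between 0.053 and 0.05501 m and value of joint reading between 0.051 and 0.057 m) or (value of joint well_depth between 0.055 and 0.05701 m and value of joint reading between 0.053 and 0.059 m) or (value of joint well_depth between 0.057 and 0.05901 m and value of joint reading between 0.055 and 0.061 m))); the robot touches nothing.
It fails at once if the gauge is tipped over or dropped (tilted beyond 0.6 rad) (angle between gauge's own z axis and vertical above 0.6 rad).
It fails at once if the gauge is pressed on the warmer with more than 45 N (contact force between gauge and warmer above 45 N).
It fails at once if a bystander (jar, pen or tape roll) is moved by more than 30 mm (distance of any of jar, pen, tape from where it was at the start of the episode above 0.03 m).
It also fails if it takes over 64 s, if anything falls off the work surface, if the arm or the gripper's body presses on something with over 40 N, if the wrist force passes 120 N, or if a joint passes its speed limit or range.

## Robot

A 6-joint arm with a two-finger parallel gripper is mounted at the origin on the work surface. World frame = base frame: x ahead of the robot, y to its left, z up, the work surface at z = 0. Lengths are in m, angles in rad, forces in N, time in s.
With the tool pointing down it reaches from about 0.35 to 0.875 m from the base axis. Payload 4.2 kg.
Tool frame: the origin (TCP) lies midway between the tips of the shut fingers; the grasp point (between the pads) lies 19 mm behind it; y points along the fingers, x is the direction in which the jaws open and shut, and the axes are right-handed (so a half turn about y gives the same grasp; the last joint's range is limited). The gripper opens to 85 mm and grips with 20 to 120 N. Pads are 22 mm wide; open, the fingers measure 114 mm over their backs; the gripper's body (76 mm by 85 mm) begins 54 mm behind the grasp point. The pads swing forward as they close: fully open they stand 13 mm farther back than shut.
Start: joints at [-0.993, 0.385, 0.008, 0, -1.194, -0.259], TCP at [0.196, -0.593, 0.231] pointing down, gripper open.
Joint ranges: [-3.14, 3.14], [-1.21, 2.06], [-1.07, 1.41], [-3.16, 2.05], [-2.99, -0.16], [-3.1, 3.1]. Speed limits (rad/s): [2.79, 2.79, 3.14, 3.14, 3.14, 3.14].

## Interface

Orientations are given as [roll, pitch, yaw] about the fixed x, y, z axes, in that order (R = Rz(yaw) Ry(pitch) Rx(roll)).
In Python, from plant import get_obs, vision, workorder gives the robot as it stands.
- The arm moves only by the shell command python3 -m jog 'ROWS' [FORCE]. ROWS is JSON, a list of rows, each a list of 7 numbers: the shift along the tool's x, y, z each as a share of 0.25 m, from -1 to 1, then the turn, a rotation vector about the tool's x, y, z each as a share of pi/2 rad, from -1 to 1, then the closure, from 0 (fully open) to 1 (shut). In form: [[dx, dy, dz, wx, wy, wz, hand], ...]. A call has exactly 5 rows; each row shifts and turns the pose as measured when the row begins, along the tool's axes as they then stand; what a row does not reach is not made up. A row lasts 1/8 s, in which the tool goes at most 62.5 mm and 10.7 degrees, less where a joint would pass 70% of its speed; a pose out of reach is approached as far as the arm can. A call with a number of a shift or a turn outside -1 to 1 is refused whole. A call with a gripper value outside its range is refused whole. The fingers move at their own pace and stop on an object; FORCE is the grip in N (left out, the last holds). Time passes only in rows, so rows that do not move let the fingers close, or fill a call up. It gives the time, the measured TCP pose, the force and the opening at its end, in the units of the state.
- get_obs(): the state, without advancing time (a new reading comes with each control period).
- vision.read_camera(name): name is "side" or "top" or "wrist"; returns the picture (480x640x3 uint8, red, green, blue); there is no depth.
- vision.camera_model(name): a dict with "mtx" (3x3 intrinsics, pixels), "T" (4x4, takes a point from camera to world coordinates). Camera axes: x right, y up, looking along -z (the intrinsics and any distortion apply to the point x, -y, -z); pixel columns grow to the right and rows downward; lengths in m; the calibration is good to about 2 mm. A picture is of the moment at which its call begins: read the wrist's pose just before it. camera_model takes no time and is no camera call; for the wrist camera it gives the pose at the moment of the call.
- workorder.close_job(): hands the job in, once; it reports no verdict.
The state is a dict: "clock": time; "qpos": joint angles; "qvel": joint speeds; "joint_torque": joint torques, N m; "tool_pos": TCP position; "ee_rot": TCP orientation; "force": force on the tool from outside, world axes, zero at the start; "wrist_torque": the same for the moment, N m; "gripper_width": finger opening in m.
Only numpy, scipy, OpenCV 4.12 (cv2) and the standard library are available. Lean on these libraries where they do the work, as an engineer would, in place of code of your own. Each camera call takes 0.05 s, during which the arm holds its last target.

## Working session

There is one attempt and no reset: what is moved stays moved. The work goes in short steps, Python scripts to look and compute and a shell command to move; the robot and the scene stay as the last step left them, time stands still between calls to the robot, and variables do not carry over. Pictures are saved under pics/ and viewed, and the job is handed in when it is done.

```bash
ls; mkdir -p pics
python3 - <<'E'
from plant import get_obs, vision
import cv2
o=get_obs();print(o)
for n in("side","top","wrist"):
    m=vision.camera_model(n);print(n,m)
    cv2.imwrite(f"pics/{n}0.png",vision.read_camera(n)[:,:,::-1])
E
```

```text
pics
{'clock': 0.0, 'qpos': array([-9.93429187e-01,  3.85581180e-01,  6.66860039e-03, -5.13687685e-04,
       -1.19400904e+00, -2.58589445e-01]), 'qvel': array([ 0.00154347,  0.00125887,  0.00128844, -0.00148998,  0.00103458,
        0.00126931]), 'joint_torque': array([-2.78471612e-05, -3.92292595e+01,  1.88404101e+01,  4.18631002e+00,
       -4.62126540e-03,  5.97296292e-06]), 'tool_pos': array([ 0.19572017, -0.59296539,  0.23022128]), 'ee_rot': array([-1.57071422, -0.00217671,  1.88938442]), 'force': array([ 0.29394626, -0.00323206,  0.022218  ]), 'wrist_torque': array([-0.00653879,  0.03367609, -0.08468342]), 'gripper_width': 0.08526221119239673}
side {'mtx': array([[508.16289442,   0.        , 319.41594753],
       [  0.        , 508.16289442, 243.34502029],
       [  0.        ,   0.        ,   1.        ]]), 'T': array([[-0.85535103,  0.37772845, -0.35453608,  0.19920043],
       [-0.51799815, -0.61403223,  0.59551854,  0.44423192],
       [ 0.00724772,  0.69302643,  0.72087575,  0.68425599],
       [ 0.        ,  0.        ,  0.        ,  1.        ]])}
top {'mtx': array([[511.62660919,   0.        , 314.63991719],
       [  0.        , 511.62660919, 237.32458625],
       [  0.        ,   0.        ,   1.        ]]), 'T': array([[ 0.09742902,  0.9741828 , -0.20365524,  0.33827329],
       [-0.99523128,  0.09633684, -0.01529408, -0.03148834],
       [ 0.00472027,  0.20417415,  0.9789232 ,  0.93842388],
       [ 0.        ,  0.        ,  0.        ,  1.        ]])}
wrist {'mtx': array([[356.43327815,   0.        , 319.45536886],
       [  0.        , 356.43327815, 235.127384  ],
       [  0.        ,   0.        ,   1.        ]]), 'T': array([[-0.31341724, -0.89853571, -0.30725104,  0.11600325],
       [ 0.94961076, -0.29553234, -0.10440331, -0.61860901],
       [ 0.00300749, -0.32449069,  0.94588411,  0.37281137],
       [ 0.        ,  0.        ,  0.        ,  1.        ]])}
```

View pics/side0.png

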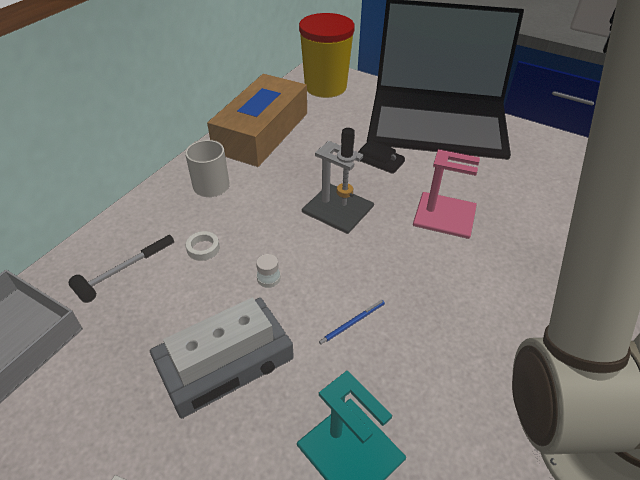

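View pics/top0.png

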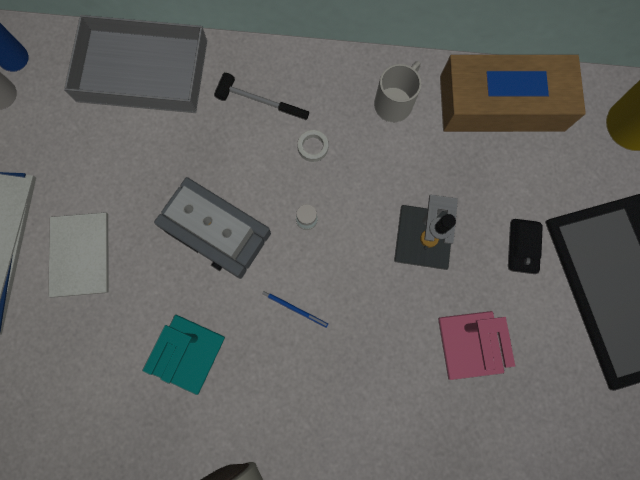

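View pics/wrist0.png

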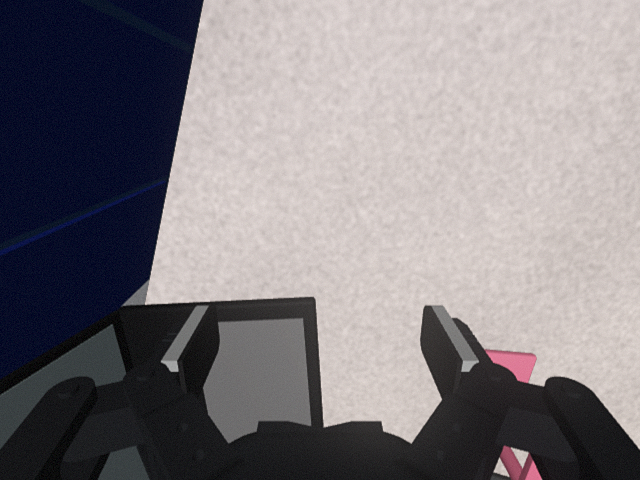

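Run:
```python
import cv2,numpy as np
t=cv2.imread("pics/top0.png");s=cv2.imread("pics/side0.png")
a=cv2.resize(t[185:275,385:475],(400,400),interpolation=3)
b=cv2.resize(s[120:240,295:415],(400,400),interpolation=3)
c=cv2.resize(t[170:280,150:280],None,fx=3,fy=3,interpolation=3)[:,:400]
cv2.imwrite("pics/crop1.png",np.clip(np.hstack([a,b])*1.5,0,255).astype('uint8'))
cv2.imwrite("pics/crop2.png",np.clip(np.hstack([cv2.resize(t[170:280,150:280],(400,338),interpolation=3),cv2.resize(s[290:420,145:300],(400,338),interpolation=3)])*1.3,0,255).astype('uint8'))
```

```text
(no output)
```

View pics/crop1.png

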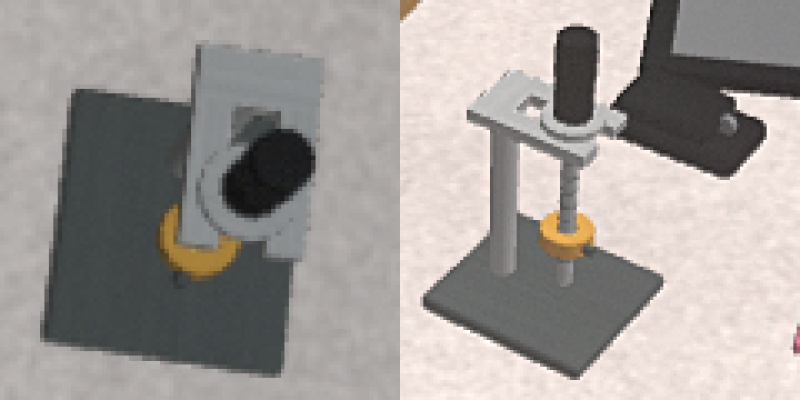

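View pics/crop2.png

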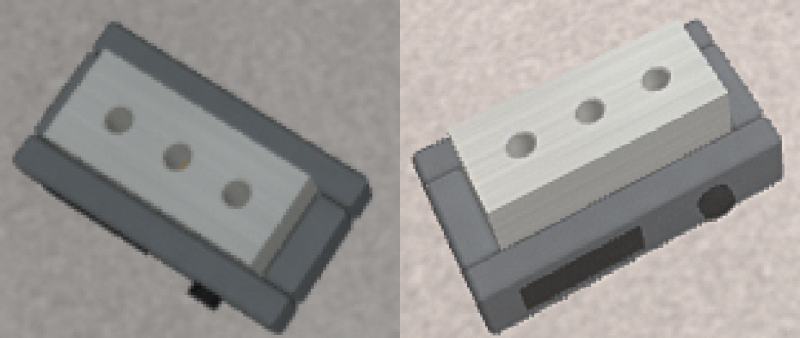

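```bash
cat > h.py <<'E'
import numpy as np,cv2
from plant import get_obs,vision
def ray(n,p,m=None):
    m=m or vision.camera_model(n); K=m["mtx"];T=m["T"]
    d=np.array([(p[0]-K[0,2])/K[0,0],-(p[1]-K[1,2])/K[1,1],-1.])
    return T[:3,3],T[:3,:3]@d
def onz(n,p,z,m=None):
    c,d=ray(n,p,m);return c+d*(z-c[2])/d[2]
def tri(l):
    A=np.zeros((3,3));b=np.zeros(3)
    for c,d in l:
        d=d/np.linalg.norm(d);P=np.eye(3)-np.outer(d,d);A+=P;b+=P@c
    return np.linalg.solve(A,b)
def proj(n,X,m=None):
    m=m or vision.camera_model(n);T=m["T"];q=T[:3,:3].T@(np.asarray(X)-T[:3,3]);K=m["mtx"]
    return np.array([K[0,2]+K[0,0]*q[0]/-q[2],K[1,2]-K[1,1]*q[1]/-q[2]])
E
python3 - <<'E'
from h import *
t=cv2.imread("pics/top0.png");s=cv2.imread("pics/side0.png")
def wells(im,box):
    x0,y0,x1,y1=box;g=cv2.resize(cv2.cvtColor(im[y0:y1,x0:x1],6),None,fx=4,fy=4,interpolation=cv2.INTER_CUBIC)
    blk=(g>np.percentile(g,0)).astype('uint8')
    th,_=cv2.threshold(g,0,255,cv2.THRESH_OTSU)
    out=[]
    for th in range(90,180,5):
        cs,_=cv2.findContours((g<th).astype('uint8')*255,cv2.RETR_LIST,cv2.CHAIN_APPROX_NONE)
        o=[]
        for c in cs:
            a=cv2.contourArea(c)
            if 500<a<3500 :
                e=cv2.fitEllipse(c); 
                if e[1][0]/e[1][1]>.6 and abs(a-np.pi/4*e[1][0]*e[1][1])<.1*a:o.append(((e[0][0]+.5)/4-.5+x0,(e[0][1]+.5)/4-.5+y0,a))
        if len(o)>=3: print(th,np.round(o,1).tolist()); out.append(o)
    return out
print('top');wells(t,(165,185,260,265))
print('side');wells(s,(160,300,280,380))
print("gauge z.19 top",onz("top",(448.4,221),.19),"side",onz("side",(348,131.4),.19),tri([ray("top",(448.4,221)),ray("side",(348,131.4))]))
print("well",onz("top",(207.5,221),.08),onz("side",(218.6,332.3),.08),tri([ray("top",(207.5,221)),ray("side",(218.6,332.3))]))
E
```

```text
top
90 [[226.3, 232.8, 850.5], [207.1, 220.7, 840.0], [188.1, 208.7, 837.0]]
95 [[226.4, 232.8, 940.5], [207.2, 220.7, 929.5], [188.1, 208.7, 928.5]]
100 [[226.4, 232.7, 1026.0], [207.2, 220.7, 1011.0], [188.1, 208.7, 1013.0]]
105 [[226.4, 232.7, 1118.5], [207.2, 220.6, 1096.0], [188.1, 208.7, 1104.0]]
110 [[226.4, 232.7, 1221.0], [207.2, 220.7, 1209.5], [188.1, 208.7, 1221.0]]
115 [[226.4, 232.6, 1370.5], [207.2, 220.6, 1391.0], [188.2, 208.5, 1414.5]]
side
120 [[191.6, 345.3, 1246.5], [218.3, 332.3, 1120.5], [243.9, 320.0, 1053.5]]
125 [[191.6, 345.2, 1310.5], [218.3, 332.3, 1190.0], [243.9, 320.0, 1124.5]]
130 [[191.6, 345.2, 1381.0], [218.3, 332.3, 1254.0], [243.9, 319.9, 1181.5]]
135 [[191.6, 345.2, 1447.0], [218.3, 332.3, 1316.5], [243.9, 319.9, 1238.5]]
140 [[191.5, 345.2, 1516.5], [218.2, 332.3, 1383.0], [243.8, 319.9, 1298.5]]
145 [[191.5, 345.2, 1584.0], [218.2, 332.3, 1447.0], [243.8, 319.9, 1360.0]]
150 [[191.5, 345.2, 1679.5], [218.2, 332.3, 1530.5], [243.8, 319.8, 1429.5]]
155 [[191.4, 345.1, 1799.5], [218.2, 332.3, 1622.0], [243.7, 319.9, 1501.5]]
gauge z.19 top [ 0.53880147 -0.21784875  0.19      ] side [ 0.53836793 -0.21726399  0.19      ] [ 0.53886321 -0.21802272  0.18942292]
well [0.52729297 0.16850517 0.08      ] [0.5273249  0.16828384 0.08      ] [0.52720079 0.16842356 0.08028717]
```

Run:
```python
from h import *
f=lambda x,y:(385+(x+.5)*.225-.5,185+(y+.5)*.225-.5)
P=lambda x,y:onz("top",f(x,y),.135)
for p in [((200,45),(185,240)),((325,60),(300,260))]:
    a,b=P(*p[0]),P(*p[1]);print(a,b,np.degrees(np.arctan2(*(a-b)[1::-1])))
for p in[(320,58),(200,45),(185,240),(220,246),(268,255),(300,260)]:print(P(*p)[:2])
o=get_obs();print(o['clock'],o['tool_pos'])
```

```text
[ 0.59466787 -0.19899739  0.135     ] [ 0.52094279 -0.19738732  0.135     ] -1.2510749515501434
[ 0.593484   -0.24503222  0.135     ] [ 0.51766745 -0.23908376  0.135     ] -4.486156668550257
[ 0.59406569 -0.24317095]
[ 0.59466787 -0.19899739]
[ 0.52094279 -0.19738732]
[ 0.51997687 -0.21008999]
[ 0.51836986 -0.22750407]
[ 0.51766745 -0.23908376]
0.15 [ 0.19574106 -0.59309745  0.23046862]
```

```bash
python3 -m jog '[[0,-0.08,0,0,0.101,0,0],[0,-0.08,0,0,0.101,0,0],[0,0,0,0,0,0,0],[0.1,0,-0.1,0,0,0,0],[0.15,0,-0.14,0,0,0,0]]' 40
```

```text
clock: 0.78
tool_pos: [0.2549, -0.5298, 0.2663]
ee_rot: [-1.567, -0.009, 1.564]
force: [1.0, -0.4, -0.5]
gripper_width: 0.0854
```

```bash
python3 -m jog '[[0.16,0,-0.15,0,0,0,0],[0.16,0,-0.15,0,0,0,0],[0.16,0,-0.15,0,0,0,0],[0.16,0,-0.15,0,0,0,0],[0.16,0,-0.15,0,0,0,0]]'; python3 -m jog '[[0.16,0,-0.15,0,0,0,0],[0.12,0,-0.1,0,0,0,0],[0.06,0,-0.04,0,0,0,0],[0,0,0,0,0,0,0],[0,0,0,0,0,0,0]]'
python3 - <<'E'
from h import *
o=get_obs();print(o['ee_rot']);m=vision.camera_model("wrist");im=vision.read_camera("wrist")
cv2.imwrite("pics/w1.png",im[:,:,::-1]);print(proj("wrist",(.5388,-.2178,.19),m),proj("wrist",o['tool_pos'],m))
E
```

```text
clock: 1.4
tool_pos: [0.4455, -0.3217, 0.2609]
ee_rot: [-1.56, -0.016, 1.576]
force: [1.7, -0.1, 0.8]
gripper_width: 0.0854
clock: 2.02
tool_pos: [0.5185, -0.2299, 0.2559]
ee_rot: [-1.552, -0.02, 1.591]
force: [-0.5, -0.0, 0.6]
gripper_width: 0.0855
[-1.55230754 -0.01964935  1.59065505]
[333.71500952 285.32105313] [317.22279026 308.35516026]
```

View pics/w1.png

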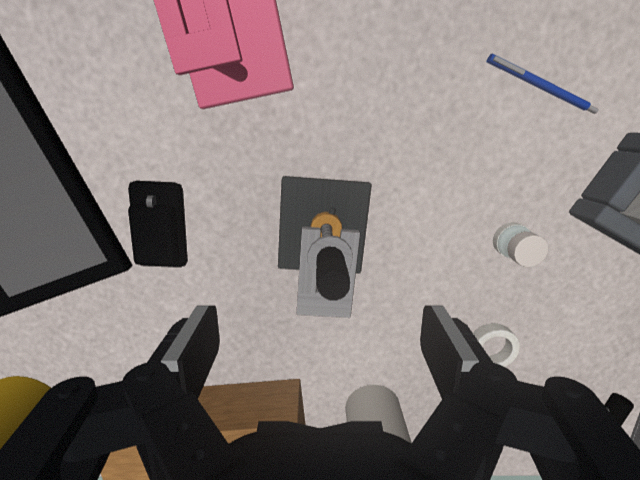

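```bash
cat > g.py <<'E'
import sys
from h import *
from scipy.spatial.transform import Rotation as Ro
t=np.array([float(v) for v in sys.argv[1:4]])
o=get_obs();R=Ro.from_euler('xyz',o['ee_rot']);D=Ro.from_euler('xyz',[-np.pi/2,0,np.pi/2])
print('now',o['clock'],o['tool_pos'].round(4),o['ee_rot'].round(3),'F',o['force'].round(1),'w',round(o['gripper_width'],4))
print('shift shares',(R.inv().apply(t-o['tool_pos'])/.25).round(4),'turn shares',((R.inv()*D).as_rotvec()/(np.pi/2)).round(4))
E
python3 g.py .5387 -.2178 .235
```

```text
now 2.075 [ 0.5184 -0.23    0.2559] [-1.552 -0.02   1.59 ] F [-0.2  0.2  0.4] w 0.0852
shift shares [ 0.0455  0.0832 -0.0836] turn shares [-0.0118  0.0124  0.0124]
```

```bash
python3 -m jog '[[0.025,0.03,-0.045,-0.012,0.012,0.012,0],[0.02,0.05,-0.04,0,0,0,0],[0,0,0,0,0,0,0],[0,0,0,0,0,0,0],[0,0,0,0,0,0,0]]'; python3 g.py .5387 -.2178 .154
```

```text
clock: 2.7
tool_pos: [0.5381, -0.2217, 0.2354]
ee_rot: [-1.571, -0.0, 1.567]
force: [0.2, -0.5, 0.2]
gripper_width: 0.0856
now 2.7 [ 0.5381 -0.2217  0.2354] [-1.571 -0.     1.567] F [ 0.2 -0.5  0.2] w 0.0856
shift shares [ 0.0155  0.3258 -0.0024] turn shares [ 0.0002 -0.0025  0.0002]
```

```bash
python3 -m jog '[[0.0155,0.1,-0.002,0,-0.002,0,0],[0,0.1,0,0,0,0,0],[0,0.1,0,0,0,0,0],[0,0.03,0,0,0,0,0],[0,0,0,0,0,0,0]]'; python3 g.py .5387 -.2178 .154
```

```text
clock: 3.32
tool_pos: [0.5402, -0.2191, 0.1542]
ee_rot: [-1.577, 0.001, 1.57]
force: [0.3, 0.2, 0.5]
gripper_width: 0.0854
now 3.325 [ 0.5402 -0.2191  0.1542] [-1.577e+00  1.000e-03  1.570e+00] F [0.3 0.2 0.5] w 0.0854
shift shares [0.0052 0.0008 0.006 ] turn shares [ 0.0042 -0.0005 -0.0008]
```

```bash
python3 -m jog '[[0.005,0,0.006,0.004,0,0,0],[0,0,0,0,0,0,0.4],[0,0,0,0,0,0,0.6],[0,0,0,0,0,0,0.8],[0,0,0,0,0,0,0.9]]' 40;python3 -m jog '[[0,0,0,0,0,0,1],[0,0,0,0,0,0,1],[0,0,0,0,0,0,1],[0,0,0,0,0,0,1],[0,0,0,0,0,0,1]]' 40; python3 g.py .5387 -.2178 .160
```

```text
clock: 3.95
tool_pos: [0.5404, -0.2183, 0.1577]
ee_rot: [-1.577, 0.003, 1.57]
force: [0.2, -0.8, -0.1]
gripper_width: 0.0207
clock: 4.58
tool_pos: [0.5404, -0.2183, 0.1577]
ee_rot: [-1.577, 0.003, 1.57]
force: [0.1, -1.2, 0.1]
gripper_width: 0.0208
now 4.575 [ 0.5404 -0.2183  0.1577] [-1.577  0.003  1.57 ] F [ 0.1 -1.2  0.1] w 0.0208
shift shares [ 0.002  -0.0094  0.0067] turn shares [ 0.0038 -0.0002 -0.0018]
```

```bash
python3 -m jog '[[0,-0.02,0,0.004,0,-0.002,1],[0,-0.04,0,0,0,0,1],[0,0,0,0,0,0,1],[0.002,0,0.05,0,0,0,1],[0.003,0,0.06,0,0,0,1]]'; python3 g.py .46 -.214 .180
```

```text
clock: 5.2
tool_pos: [0.511, -0.2165, 0.1725]
ee_rot: [-1.568, -0.002, 1.57]
force: [-0.5, -0.3, -2.1]
gripper_width: 0.0207
now 5.2 [ 0.511  -0.2165  0.1725] [-1.568 -0.002  1.57 ] F [-0.5 -0.3 -2.1] w 0.0207
shift shares [ 0.0099 -0.0294  0.2041] turn shares [-0.002  -0.0005  0.0012]
```

```bash
python3 -m jog '[[0.003,-0.01,0.07,-0.002,0,0.001,1],[0.003,-0.01,0.08,0,0,0,1],[0.002,-0.1,0.06,0,0,0,1],[0,-0.1,0,0,0,0,1],[0,0,0,0,0,0,1]]'; python3 g.py .46 -.05 .26
python3 - <<'E'
from h import *
s=vision.read_camera("side")[:,:,::-1];t=vision.read_camera("top")[:,:,::-1]
cv2.imwrite("pics/s2.png",s);cv2.imwrite("pics/t2.png",t)
o=get_obs()['tool_pos'];print(o);c=proj("side",o-[0,0,.05]);print(c,proj("top",o))
E
```

```text
clock: 5.82
tool_pos: [0.4488, -0.2136, 0.2276]
ee_rot: [-1.566, -0.002, 1.569]
force: [0.7, 0.6, -1.4]
gripper_width: 0.0207
now 5.825 [ 0.4488 -0.2136  0.2276] [-1.566 -0.002  1.569] F [ 0.7  0.6 -1.4] w 0.0207
shift shares [ 0.6548 -0.1284 -0.0426] turn shares [-0.003  -0.0014  0.0013]
[ 0.44770494 -0.2131777   0.22524968]
[394.02512404 156.43366075] [448.7530987  277.61070874]
```

View pics/s2.png

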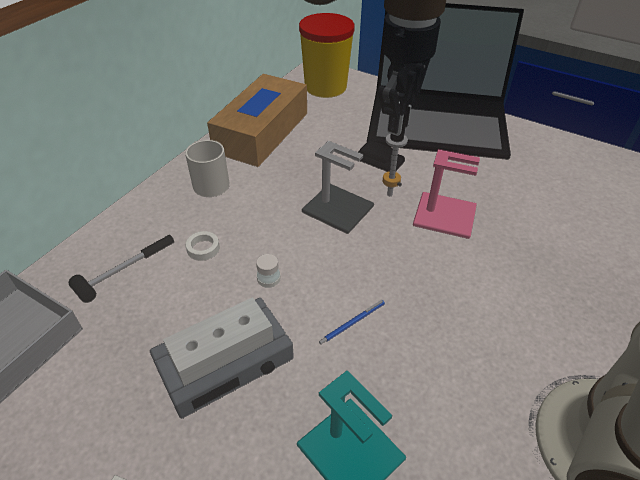

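```bash
python3 -m jog '[[0.05,-0.05,-0.01,-0.003,-0.001,0.001,1],[0.1,-0.05,-0.03,0,0,0,1],[0.14,-0.04,-0.04,0,0,0,1],[0.16,0,-0.04,0,0,0,1],[0.16,0,-0.04,0,0,0,1]]';python3 -m jog '[[0.16,0,-0.04,0,0,0,1],[0.16,0,-0.04,0,0,0,1],[0.16,0,-0.03,0,0,0,1],[0.14,0,-0.02,0,0,0,1],[0.1,0,-0.02,0,0,0,1]]'; python3 g.py .528 .1682 .25
```

```text
clock: 6.55
tool_pos: [0.4877, -0.0557, 0.259]
ee_rot: [-1.56, -0.003, 1.565]
force: [1.1, -0.1, -1.9]
gripper_width: 0.0209
clock: 7.18
tool_pos: [0.5254, 0.1352, 0.2577]
ee_rot: [-1.556, -0.001, 1.57]
force: [0.5, -0.2, -1.1]
gripper_width: 0.021
now 7.175 [0.5254 0.1352 0.2577] [-1.556e+00 -1.000e-03  1.570e+00] F [ 0.5 -0.2 -1.1] w 0.021
shift shares [ 0.1318  0.0308 -0.0109] turn shares [-0.0093 -0.0003  0.0009]
```

```bash
python3 -m jog '[[0.08,0,-0.005,-0.009,0,0.001,1],[0.05,0.02,-0.005,0,0,0,1],[0,0,0,0,0,0,1],[0,0,0,0,0,0,1],[0,0,0,0,0,0,1]]'; python3 g.py .528 .1682 .24
python3 - <<'E'
from h import *
o=get_obs()['tool_pos']
s=vision.read_camera("side")[:,:,::-1];t=vision.read_camera("top")[:,:,::-1];w=vision.read_camera("wrist")[:,:,::-1]
cv2.imwrite("pics/s3r.png",s);cv2.imwrite("pics/t3r.png",t);cv2.imwrite("pics/w3.png",w)
cv2.imwrite("pics/s3.png",cv2.resize(s[190:390,100:340],(720,600),interpolation=3));cv2.imwrite("pics/t3.png",cv2.resize(t[160:290,140:300],(738,600),interpolation=3))
print(o,proj("side",o-[0,0,.1377]),proj("side",o-[0,0,.0227]),proj("top",o-[0,0,.1377]),proj("top",o-[0,0,.0227]))
E
```

```text
clock: 7.8
tool_pos: [0.5266, 0.1712, 0.2506]
ee_rot: [-1.567, 0.003, 1.574]
force: [-0.3, 0.4, -1.5]
gripper_width: 0.0208
now 7.8 [0.5266 0.1712 0.2506] [-1.567  0.003  1.574] F [-0.3  0.4 -1.5] w 0.0208
shift shares [-0.0121  0.0426 -0.0056] turn shares [-0.0027  0.0017 -0.0017]
[0.52662539 0.17124    0.25063796] [214.32912931 320.34893854] [200.68830345 264.20070831] [201.83703971 216.56152462] [184.98265076 197.08933298]
```

View pics/s3.png

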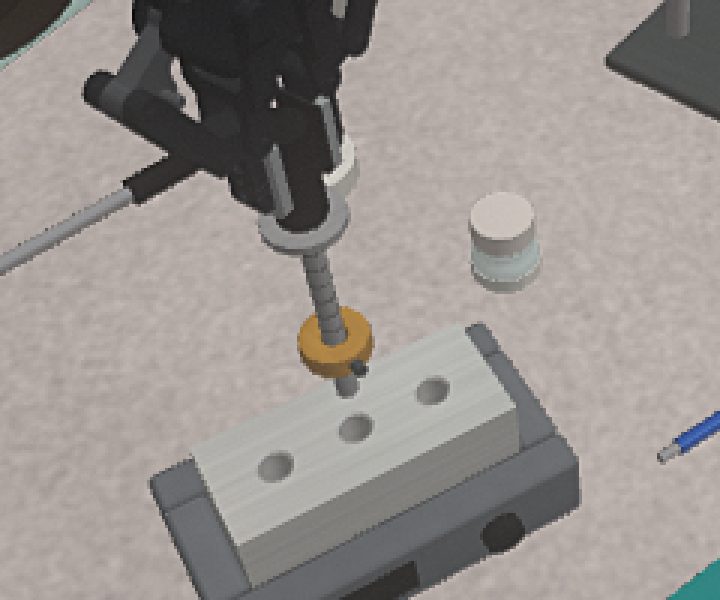

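View pics/t3.png

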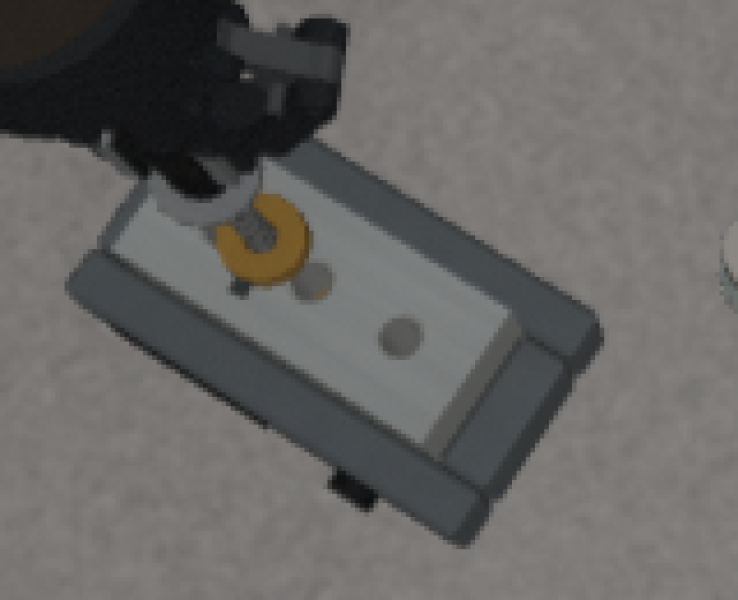

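View pics/w3.png

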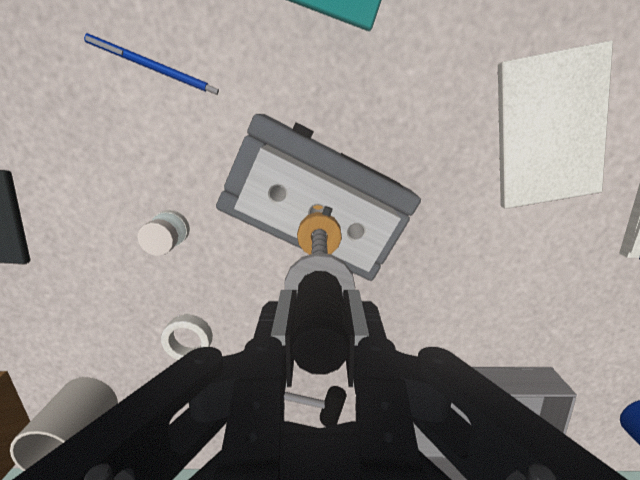

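```bash
cat > col.py <<'E'
from h import *
def collar(im,n):
    h=cv2.cvtColor(im,cv2.COLOR_BGR2HSV);m=cv2.inRange(h,(12,120,70),(28,255,255))
    k,l,st,c=cv2.connectedComponentsWithStats(m);i=1+np.argmax(st[1:,4])
    hu=cv2.convexHull(np.argwhere(l==i)[:,::-1].astype(np.int32));M=cv2.moments(hu)
    return (M['m10']/M['m00'],M['m01']/M['m00']),st[i]
E
python3 - <<'E'
from col import *
o=np.array([.52662,.17124,.25064])
m={n:vision.camera_model(n) for n in("side","top","wrist")}
P={}
for n,f in(("side","s3r"),("top","t3r"),("wrist","w3")):
    P[n],st=collar(cv2.imread(f"pics/{f}.png"),n);print(n,P[n],st)
for a in (("side","top"),("side","wrist"),("top","wrist"),("side","top","wrist")):
    X=tri([ray(n,P[n]) for n in a]);print(a,X,X-o)
print("tip side",onz("side",(215.7,319.3),.1129)-o)
E
```

```text
side (276.10554717879535, 110.54625294288813) [ 208   60  142   96 3489]
top (513.5545545038889, 92.43965851765618) [ 445   55  140   76 7715]
wrist (318.65730203888097, 233.83641536273115) [ 297  213   44   41 1058]
('side', 'top') [ 0.80853881 -0.35806873  0.07604512] [ 0.28191881 -0.52930873 -0.17459488]
('side', 'wrist') [0.409616   0.1697697  0.47570183] [-0.117004   -0.0014703   0.22506183]
('top', 'wrist') [0.07467911 0.16483663 1.44120049] [-0.45194089 -0.00640337  1.19056049]
('side', 'top', 'wrist') [0.46027883 0.04080229 0.51208172] [-0.06634117 -0.13043771  0.26144172]
tip side [-0.00045483 -0.00234091 -0.13774   ]
```

Orange masks caught the cardboard box; restrict to the neighbourhood.

```bash
sed -i 's/def collar(im,n):/def collar(im,n,c0,r=40):/; s/    k,l,st/    z=np.zeros_like(m);cv2.circle(z,tuple(int(v) for v in c0),r,255,-1);m\&=z\n    k,l,st/' col.py
python3 - <<'E'
from col import *
o=np.array([.52662,.17124,.25064])
P={}
for n,f in(("side","s3r"),("top","t3r"),("wrist","w3")):
    P[n],st=collar(cv2.imread(f"pics/{f}.png"),n,proj(n,o-[0,0,.1]));print(n,P[n],st)
for a in (("side","top"),("side","wrist"),("top","wrist"),("side","top","wrist")):
    X=tri([ray(n,P[n]) for n in a]);print(a,X,X-o)
E
```

```text
side (211.4396825396825, 303.59007936507936) [199 292  25  24 313]
top (196.91053921568627, 211.77879901960782) [187 202  20  20 219]
wrist (318.65730203888097, 233.83641536273115) [ 297  213   44   41 1058]
('side', 'top') [0.52491026 0.17076347 0.15106406] [-0.00170974 -0.00047653 -0.09957594]
('side', 'wrist') [0.5237997  0.1716789  0.15285854] [-0.0028203   0.0004389  -0.09778146]
('top', 'wrist') [0.52570694 0.17168272 0.14733857] [-0.00091306  0.00044272 -0.10330143]
('side', 'top', 'wrist') [0.52465976 0.17110445 0.15121385] [-0.00196024 -0.00013555 -0.09942615]
```

```bash
python3 -m jog '[[-0.009,0.03,-0.008,-0.003,0.002,-0.002,1],[0,0.05,0,0,0,0,1],[0,0.01,0,0,0,0,1],[0,0,0,0,0,0,1],[0,0,0,0,0,0,1]]'; python3 g.py .5286 .169 .226
python3 - <<'E'
from col import *
o=get_obs()['tool_pos']
s=vision.read_camera("side")[:,:,::-1];t=vision.read_camera("top")[:,:,::-1]
cv2.imwrite("pics/s4.png",cv2.resize(s[250:370,160:280],(600,600),interpolation=3));cv2.imwrite("pics/t4.png",cv2.resize(t[180:260,160:250],(675,600),interpolation=3))
P={n:collar(i,n,proj(n,o-[0,0,.1]))[0] for n,i in(("side",s),("top",t))}
X=tri([ray(n,P[n]) for n in P]);print(o,X,X-o)
print((np.array(proj("side",(.5272,.1684,.08)))-[160,250]+.5)*5-.5)
E
```

```text
clock: 8.57
tool_pos: [0.5287, 0.1681, 0.2263]
ee_rot: [-1.571, -0.001, 1.569]
force: [-0.2, 0.4, -2.2]
gripper_width: 0.0209
now 8.575 [0.5287 0.1681 0.2263] [-1.571e+00 -1.000e-03  1.569e+00] F [-0.2  0.4 -2.2] w 0.0209
shift shares [0.0035 0.0012 0.0004] turn shares [ 0.0002 -0.0011  0.0004]
[0.52870356 0.16813185 0.22629755] [0.52747525 0.16778013 0.12638166] [-0.0012283  -0.00035172 -0.09991588]
[295.08570022 413.99091777]
```

View pics/s4.png

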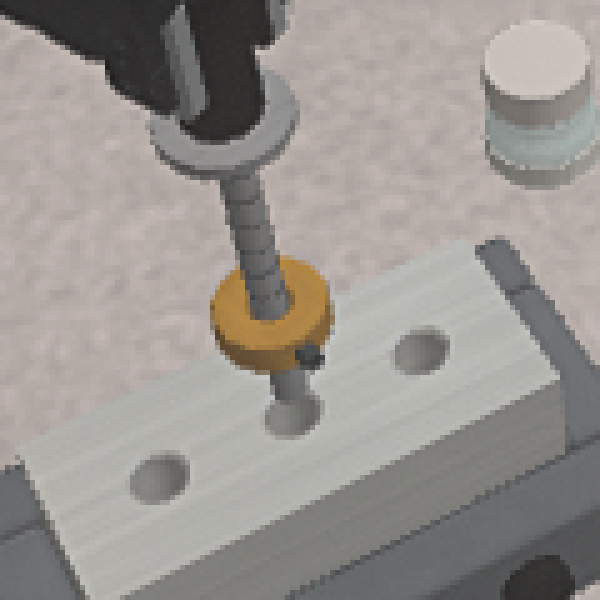

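View pics/t4.png

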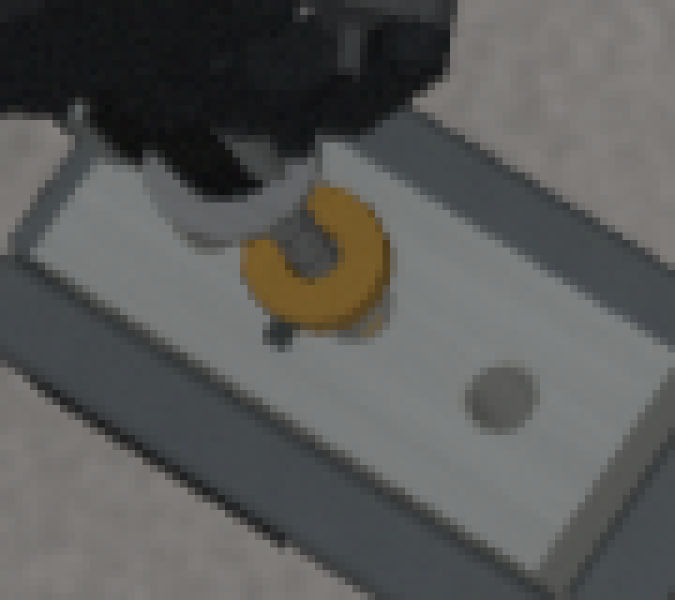

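```bash
python3 -m jog '[[0.0015,0.02,0,0,-0.001,0,1],[0,0.015,0,0,0,0,1],[0,0.01,0,0,0,0,1],[0,0.01,0,0,0,0,1],[0,0,0,0,0,0,1]]'; python3 g.py .5286 .1685 .2
```

```text
clock: 9.3
tool_pos: [0.5288, 0.1687, 0.2119]
ee_rot: [-1.572, -0.001, 1.571]
force: [0.2, -0.7, -1.2]
gripper_width: 0.0209
now 9.3 [0.5288 0.1687 0.2119] [-1.572e+00 -1.000e-03  1.571e+00] F [ 0.2 -0.7 -1.2] w 0.0209
shift shares [-0.001   0.0477  0.0007] turn shares [0.0006 0.0001 0.0007]
```

```bash
python3 -m jog '[[0,0.03,0,0,0,0,1],[0,0.03,0,0,0,0,1],[0,0.02,0,0,0,0,1],[0,0.016,0,0,0,0,1],[0,0,0,0,0,0,1]]'; python3 g.py .5286 .1685 .18
```

```text
clock: 9.93
tool_pos: [0.5288, 0.1688, 0.1861]
ee_rot: [-1.572, -0.001, 1.571]
force: [-0.3, -0.4, -1.1]
gripper_width: 0.0208
now 9.925 [0.5288 0.1688 0.1861] [-1.572e+00 -1.000e-03  1.571e+00] F [-0.3 -0.4 -1.1] w 0.0208
shift shares [-0.0011  0.0245  0.001 ] turn shares [0.0005 0.0001 0.0006]
```

```bash
python3 -m jog '[[0,0.012,0,0,0,0,1],[0,0.008,0,0,0,0,1],[0,0.008,0,0,0,0,1],[0,0.008,0,0,0,0,1],[0,0,0,0,0,0,1]]'
```

```text
clock: 10.55
tool_pos: [0.5291, 0.1688, 0.1783]
ee_rot: [-1.573, -0.001, 1.571]
force: [-0.3, 0.1, 1.0]
gripper_width: 0.0213
```

```bash
for i in 1; do python3 -m jog '[[0,0.006,0,0,0,0,1],[0,0.006,0,0,0,0,1],[0,0.006,0,0,0,0,1],[0,0.006,0,0,0,0,1],[0,0,0,0,0,0,1]]'; done
```

```text
clock: 11.18
tool_pos: [0.5302, 0.1689, 0.1753]
ee_rot: [-1.577, -0.001, 1.573]
force: [0.2, -1.0, -0.8]
gripper_width: 0.0205
```

```bash
python3 -m jog '[[0,0.005,0,0,0,0,1],[0,0.005,0,0,0,0,1],[0,0.005,0,0,0,0,1],[0,0.005,0,0,0,0,1],[0,0,0,0,0,0,1]]'
```

```text
clock: 11.8
tool_pos: [0.5317, 0.169, 0.1753]
ee_rot: [-1.582, -0.001, 1.575]
force: [-1.3, 0.6, 1.8]
gripper_width: 0.0211
```

```bash
python3 g.py .529 .1687 .172
python3 - <<'E'
from col import *
o=get_obs();print(o['force'],o['wrist_torque'],o['qpos']);o=o['tool_pos']
s=vision.read_camera("side")[:,:,::-1];w=vision.read_camera("wrist")[:,:,::-1]
cv2.imwrite("pics/s5.png",cv2.resize(s[250:370,160:280],(600,600),interpolation=3))
cv2.imwrite("pics/w5.png",w)
E
```

```text
now 11.8 [0.5317 0.169  0.1753] [-1.582e+00 -1.000e-03  1.575e+00] F [-1.3  0.6  1.8] w 0.0211
shift shares [-0.001   0.0131  0.011 ] turn shares [0.0068 0.0026 0.0005]
[-1.29709381  0.58281904  1.75752857] [0.07384731 0.87842487 0.01876148] [ 0.60116561  0.3139573  -0.25087186  0.00641662 -0.9966702  -2.17126779]
```

View pics/s5.png

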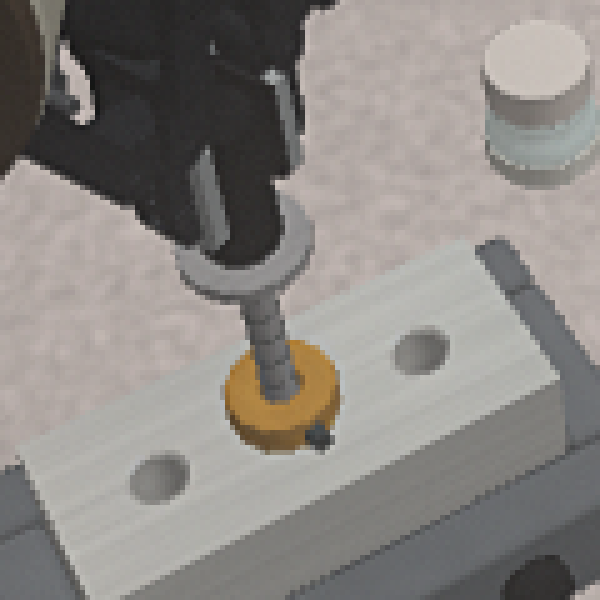

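View pics/w5.png

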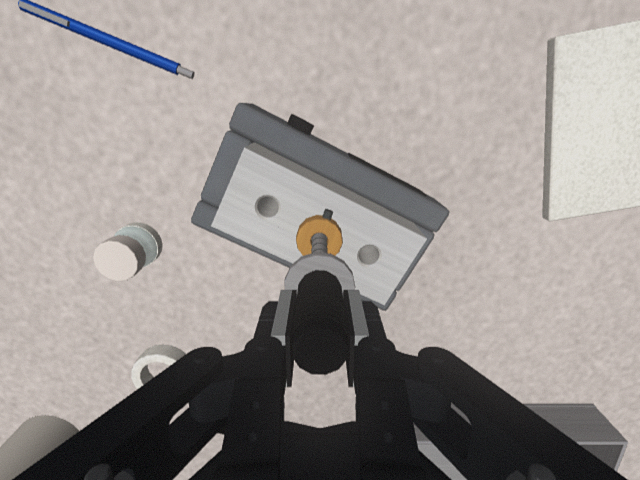

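```bash
python3 -m jog '[[-0.001,0,0.011,0.007,0.0025,0,1],[0,0,0,0,0,0,1],[0,0.006,0,0,0,0,1],[0,0.008,0,0,0,0,1],[0,0.01,0,0,0,0,1]]'; python3 g.py .529 .1687 .172; python3 -c "
from plant import get_obs;print(get_obs()['wrist_torque'])"
```

```text
clock: 12.52
tool_pos: [0.5334, 0.1692, 0.175]
ee_rot: [-1.581, -0.001, 1.574]
force: [-2.4, -0.9, 12.1]
gripper_width: 0.0211
now 12.525 [0.5334 0.1692 0.175 ] [-1.581e+00 -1.000e-03  1.574e+00] F [-2.4 -0.9 12.1] w 0.0211
shift shares [-0.0018  0.0117  0.0179] turn shares [0.0066 0.002  0.0007]
[-0.25198059  0.98524779 -0.03718924]
```

```bash
python3 -m jog '[[-0.002,-0.004,0.02,0.007,0.002,0,1],[0,0,0,0,0,0,1],[0,0,0.01,0,0,0,1],[0,0,0,0,0,0,1],[0,0,0,0,0,0,1]]'; python3 g.py .529 .1687 .172; python3 -c "
from plant import get_obs;print(get_obs()['wrist_torque'])"
```

```text
clock: 13.15
tool_pos: [0.5273, 0.169, 0.1752]
ee_rot: [-1.573, -0.002, 1.571]
force: [1.9, -0.4, 0.4]
gripper_width: 0.0207
now 13.15 [0.5273 0.169  0.1752] [-1.573 -0.002  1.571] F [ 1.9 -0.4  0.4] w 0.0207
shift shares [-0.0012  0.0128 -0.0069] turn shares [ 0.0015 -0.      0.0013]
[-0.30232494 -0.6812024   0.03656703]
```

```bash
python3 -m jog '[[0,0,-0.005,0.001,0,0.001,1],[0,0.006,0.002,0,0,0,1],[0,0.008,0.003,0,0,0,1],[0,0.01,0.004,0,0,0,1],[0,0.012,0.005,0,0,0,1]]'; python3 g.py .529 .1687 .172; python3 -c "
from plant import get_obs;print(get_obs()['wrist_torque'])"
```

```text
clock: 13.78
tool_pos: [0.5288, 0.1694, 0.1749]
ee_rot: [-1.582, -0.0, 1.575]
force: [-1.0, -1.9, 13.3]
gripper_width: 0.0204
now 13.775 [0.5288 0.1694 0.1749] [-1.582 -0.     1.575] F [-1.  -1.9 13.3] w 0.0204
shift shares [-0.0027  0.0118 -0.0008] turn shares [0.0071 0.0024 0.0002]
[-0.55055326  0.42288247  0.0075141 ]
```

```bash
python3 -m jog '[[-0.003,0,0,0.007,0.002,0,1],[0,0,0,0,0,0,1],[0,0.003,0.001,0,0,0,1],[0,0.003,0.001,0,0,0,1],[0,0,0,0,0,0,1]]';python3 -m jog '[[0,0.002,0,0,0,0,1],[0,0,0,0,0,0,1],[0,0,0,0,0,0,1],[0,0,0,0,0,0,1],[0,0,0,0,0,0,1]]'; python3 g.py .529 .1687 .172
python3 - <<'E'
from col import *
o=get_obs()['tool_pos']
s=vision.read_camera("side")[:,:,::-1];t=vision.read_camera("top")[:,:,::-1]
cv2.imwrite("pics/s6.png",np.hstack([cv2.resize(i,(400,400),interpolation=3) for i in (s[270:350,180:260],t[180:260,160:240])]))
P={n:collar(i,n,proj(n,o-[0,0,.08]))[0] for n,i in(("side",s),("top",t))}
X=tri([ray(n,P[n]) for n in P]);print(o,X,X-o)
E
```

```text
clock: 14.4
tool_pos: [0.5287, 0.1689, 0.1752]
ee_rot: [-1.572, -0.001, 1.572]
force: [1.2, 0.9, 3.1]
gripper_width: 0.0209
clock: 15.02
tool_pos: [0.5288, 0.169, 0.1751]
ee_rot: [-1.573, -0.0, 1.572]
force: [0.1, -0.3, 3.4]
gripper_width: 0.0208
now 15.025 [0.5288 0.169  0.1751] [-1.573 -0.     1.572] F [ 0.1 -0.3  3.4] w 0.0208
shift shares [-0.001   0.0124 -0.0009] turn shares [0.0013 0.001  0.0002]
[0.52876806 0.16895206 0.17511089] [0.52611243 0.1679245  0.08647041] [-0.00265563 -0.00102756 -0.08864048]
```

View pics/s6.png

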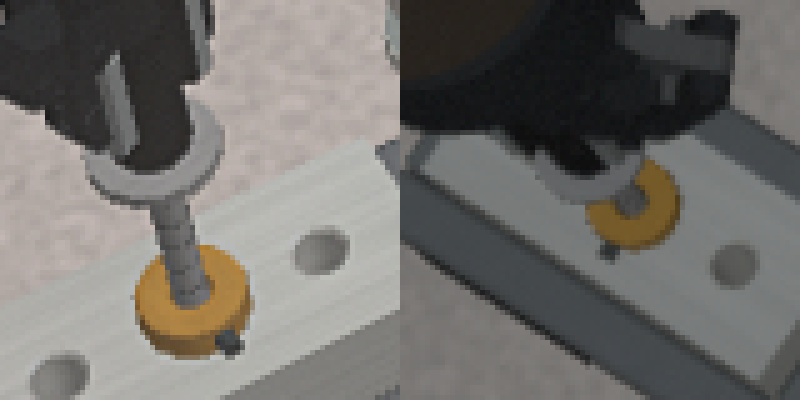

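```bash
python3 -m jog '[[0,-0.02,0,0.001,0.001,0,1],[0,-0.04,0,0,0,0,1],[0,-0.05,0,0,0,0,1],[0,-0.06,0,0,0,0,1],[0,0,0,0,0,0,1]]'; python3 g.py .5287 .1687 .26
```

```text
clock: 15.75
tool_pos: [0.5279, 0.1689, 0.2181]
ee_rot: [-1.568, -0.0, 1.57]
force: [-0.3, 0.5, -0.8]
gripper_width: 0.0208
now 15.75 [0.5279 0.1689 0.2181] [-1.568 -0.     1.57 ] F [-0.3  0.5 -0.8] w 0.0208
shift shares [-0.0008 -0.1677 -0.0026] turn shares [-0.0018 -0.0007  0.0002]
```

```bash
python3 -m jog '[[0,-0.08,0,-0.002,0,0,1],[0,-0.08,0,0,0,0,1],[-0.05,0,0.01,0,0,0,1],[-0.1,0,0.03,0,0,0,1],[-0.15,0,0.04,0,0,0,1]]';python3 -m jog '[[-0.16,0,0.04,0,0,0,1],[-0.16,0,0.04,0,0,0,1],[-0.16,0,0.04,0,0,0,1],[-0.16,0,0.04,0,0,0,1],[-0.16,0,0.04,0,0,0,1]]';python3 -m jog '[[-0.16,0,0.04,0,0,0,1],[-0.15,0,0.03,0,0,0,1],[-0.08,0,0.01,0,0,0,1],[0,0,0,0,0,0,1],[0,0,0,0,0,0,1]]'; python3 g.py .448 -.2135 .1745
```

```text
clock: 16.38
tool_pos: [0.5021, 0.0897, 0.2552]
ee_rot: [-1.558, 0.004, 1.571]
force: [0.3, -0.9, -2.0]
gripper_width: 0.0208
clock: 17.0
tool_pos: [0.4395, -0.1229, 0.2519]
ee_rot: [-1.544, 0.006, 1.568]
force: [1.1, 0.1, -1.2]
gripper_width: 0.0209
clock: 17.62
tool_pos: [0.4062, -0.2279, 0.2483]
ee_rot: [-1.532, 0.003, 1.557]
force: [0.4, -0.2, -0.8]
gripper_width: 0.0212
now 17.625 [ 0.4062 -0.2279  0.2483] [-1.532  0.003  1.557] F [ 0.4 -0.2 -0.8] w 0.0212
shift shares [ 0.0606  0.2884 -0.1777] turn shares [-0.0248 -0.0086 -0.0015]
```

```bash
python3 -m jog '[[0.03,0.05,-0.05,-0.025,-0.009,-0.001,1],[0.03,0.1,-0.08,0,0,0,1],[0,0.1,0,0,0,0,1],[0,0.03,0,0,0,0,1],[0,0,0,0,0,0,1]]'; python3 g.py .445 -.2135 .1745
python3 - <<'E'
from col import *
o=get_obs()['tool_pos']
s=vision.read_camera("side")[:,:,::-1];t=vision.read_camera("top")[:,:,::-1]
cv2.imwrite("pics/s7.png",np.hstack([cv2.resize(i,(400,400),interpolation=3) for i in (s[120:240,310:430],t[190:290,390:490])]))
P={n:collar(i,n,proj(n,o-[0,0,.088]))[0] for n,i in(("side",s),("top",t))}
X=tri([ray(n,P[n]) for n in P]);print(o,P,X,X-o)
print(onz("side",P["side"],o[2]-.0887)-o,onz("top",P["top"],o[2]-.0887)-o)
E
```

```text
clock: 18.25
tool_pos: [0.4381, -0.2099, 0.1765]
ee_rot: [-1.573, 0.0, 1.577]
force: [-0.1, -1.0, -1.0]
gripper_width: 0.0208
now 18.25 [ 0.4381 -0.2099  0.1765] [-1.573  0.     1.577] F [-0.1 -1.  -1. ] w 0.0208
shift shares [-0.0144  0.0079 -0.0274] turn shares [ 0.0011  0.0038 -0.0003]
[ 0.4381235  -0.20994103  0.17645305] {'side': (393.81298701298704, 199.09004329004327), 'top': (422.4363376251788, 297.453505007153)} [ 0.43214375 -0.20427898  0.09460242] [-0.00597975  0.00566205 -0.08185063]
[-0.00175023 -0.00145942 -0.0887    ] [-0.00671758  0.00379158 -0.0887    ]
```

View pics/s7.png

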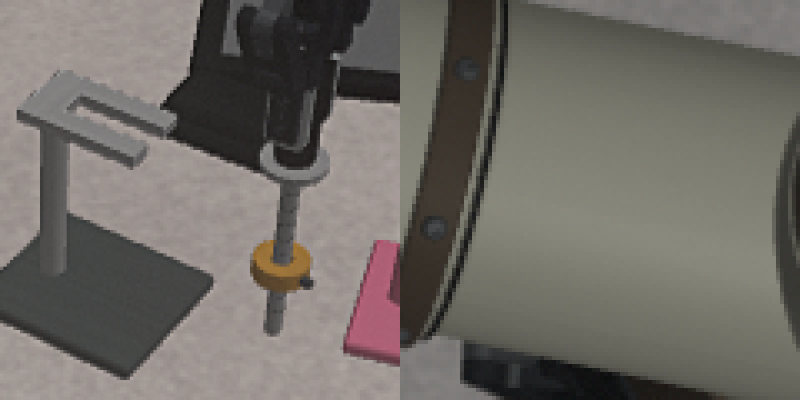

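Run:
```python
from h import *
s=vision.read_camera("side")[:,:,::-1]
cv2.imwrite("pics/s8.png",cv2.resize(s[135:175,310:370],(780,520),interpolation=cv2.INTER_CUBIC))
```

```text
(no output)
```

View pics/s8.png

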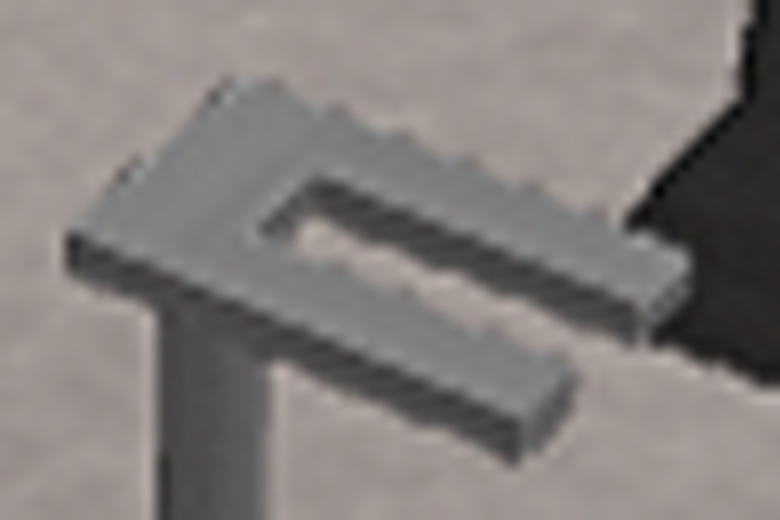

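Run:
```python
from h import *
pts=dict(bl=(68,235),br=(235,80),n_out=(520,425),n_in=(575,375),f_in=(640,305),f_out=(690,258),c1=(255,225),c2=(315,178))
W={k:onz("side",((x+.5)/13-.5+310,(y+.5)/13-.5+135),.135)[:2] for k,(x,y) in pts.items()}
for k,v in W.items():print(k,v.round(4))
e=np.mean([W[k] for k in("n_out","n_in","f_in","f_out")],0);b=(W['bl']+W['br'])/2
c=(W['c1']+W['c2'])/2
u=(b-e)/np.linalg.norm(b-e);print("end",e,"back",b,np.linalg.norm(b-e),"u",u,"seat",e+.02*u, "closed",c)
for k,l in(("n_out","bl"),("f_out","br"),("f_in","c2"),("n_in","c1")):
  d=W[l]-W[k];print(np.degrees(np.arctan2(d[1],d[0])))
```

```text
bl [ 0.5945 -0.1999]
br [ 0.5936 -0.2442]
n_out [ 0.5202 -0.1955]
n_in [ 0.5192 -0.2091]
f_in [ 0.5191 -0.2277]
f_out [ 0.5183 -0.2409]
c1 [ 0.5735 -0.2157]
c2 [ 0.572  -0.2297]
end [ 0.51919775 -0.21826695] back [ 0.59405258 -0.22206992] 0.07495137376947222 u [ 0.99871194 -0.05073911] seat [ 0.53917199 -0.21928173] closed [ 0.5727551  -0.22267803]
-3.4410975886158144
-2.5420138159231906
-2.196624410916224
-6.9131226318329375
```

```bash
python3 -m jog '[[-0.012,0,-0.05,0.001,0.004,0,1],[-0.013,0.004,-0.08,0,0,0,1],[0,0,-0.07,0,0,0,1],[0,0,0,0,0,0,1],[0,0,0,0,0,0,1]]'; python3 g.py .5405 -.2185 .174
python3 - <<'E'
from h import *
s=vision.read_camera("side")[:,:,::-1]
cv2.imwrite("pics/s9.png",cv2.resize(s[120:220,305:405],(600,600),interpolation=cv2.INTER_CUBIC))
E
```

```text
clock: 19.02
tool_pos: [0.4939, -0.2182, 0.1797]
ee_rot: [-1.58, 0.003, 1.569]
force: [0.3, -0.4, -2.1]
gripper_width: 0.0208
now 19.025 [ 0.4939 -0.2182  0.1797] [-1.58   0.003  1.569] F [ 0.3 -0.4 -2.1] w 0.0208
shift shares [-0.0007  0.0247 -0.1863] turn shares [ 0.0061 -0.0014 -0.0016]
```

View pics/s9.png

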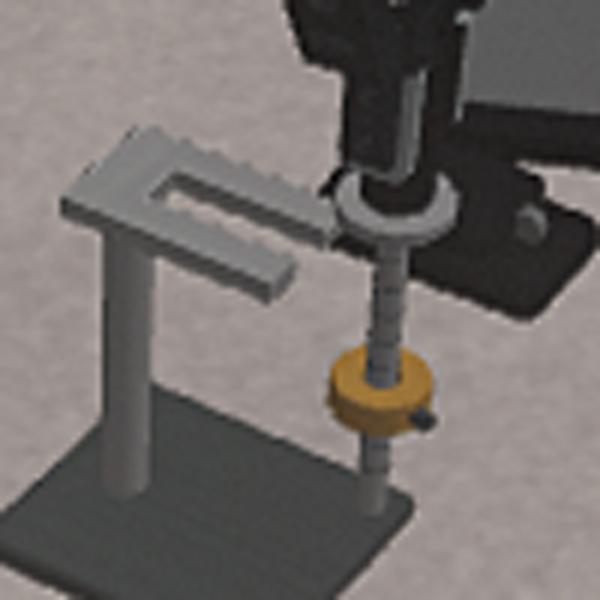

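```bash
python3 -m jog '[[0.003,0.01,-0.04,0.006,-0.001,-0.002,1],[-0.001,0,-0.05,0,0,0,1],[-0.001,0,-0.05,0,0,0,1],[-0.001,0,-0.04,0,0,0,1],[0,0,0,0,0,0,1]]'; python3 g.py .5405 -.2185 .158
```

```text
clock: 19.7
tool_pos: [0.5422, -0.2183, 0.1774]
ee_rot: [-1.571, -0.0, 1.57]
force: [0.1, 0.8, -1.8]
gripper_width: 0.0211
now 19.7 [ 0.5422 -0.2183  0.1774] [-1.571 -0.     1.57 ] F [ 0.1  0.8 -1.8] w 0.0211
shift shares [-0.0007  0.0775  0.0067] turn shares [ 0.0003 -0.0003  0.0002]
```

Lower towards the prongs (flange contact expected near TCP z = 0.158).

```bash
python3 -m jog '[[0,0.03,0.006,0,0,0,1],[0,0.02,0,0,0,0,1],[0,0.014,0,0,0,0,1],[0,0.006,0,0,0,0,1],[0,0,0,0,0,0,1]]'; python3 g.py .5405 -.2185 .158
python3 - <<'E'
from h import *
s=vision.read_camera("side")[:,:,::-1]
cv2.imwrite("pics/s10.png",cv2.resize(s[120:220,305:405],(600,600),interpolation=cv2.INTER_CUBIC))
E
```

```text
clock: 20.32
tool_pos: [0.5391, -0.2182, 0.1582]
ee_rot: [-1.569, -0.001, 1.57]
force: [0.3, -0.1, -0.7]
gripper_width: 0.0207
now 20.325 [ 0.5391 -0.2182  0.1582] [-1.569e+00 -1.000e-03  1.570e+00] F [ 0.3 -0.1 -0.7] w 0.0207
shift shares [-0.0011  0.0009 -0.0054] turn shares [-0.0009 -0.0006  0.0006]
```

View pics/s10.png

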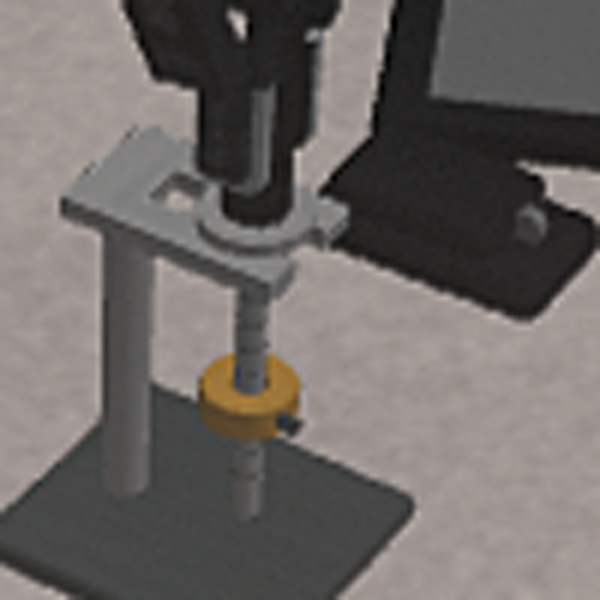

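```bash
python3 -m jog '[[0,0.004,0,0,0,0,1],[0,0.004,0,0,0,0,1],[0,0.004,0,0,0,0,1],[0,0.006,0,0,0,0,1],[0,0.006,0,0,0,0,1]]'; python3 g.py .5405 -.2185 .158
```

```text
clock: 21.0
tool_pos: [0.5398, -0.2186, 0.1576]
ee_rot: [-1.573, 0.001, 1.572]
force: [-2.9, 1.9, 7.5]
gripper_width: 0.021
now 21.0 [ 0.5398 -0.2186  0.1576] [-1.573e+00  1.000e-03  1.572e+00] F [-2.9  1.9  7.5] w 0.021
shift shares [ 0.0004 -0.0018 -0.0027] turn shares [ 0.0015  0.0006 -0.0009]
```

```bash
python3 -m jog '[[0,0,0,0,0,0,1],[0,0,0,0,0,0,0.7],[0,0,0,0,0,0,0.6],[0,0,0,0,0,0,0.5],[0,0,0,0,0,0,0.3]]' 20; python3 -m jog '[[0,0,0,0,0,0,0.2],[0,0,0,0,0,0,0.2],[0,0,0,0,0,0,0.2],[0,-0.03,0,0,0,0,0.2],[0,-0.06,0,0,0,0,0.2]]'; python3 -m jog '[[0,-0.1,0,0,0,0,0.2],[0,-0.15,0,0,0,0,0.2],[0,-0.1,0,0,0,0,0.2],[0,0,0.15,0,0,0,0.2],[0,0,0.2,0,0,0,0.2]]'; python3 -m jog '[[0,0,0.2,0,0,0,0.2],[0,0,0,0,0,0,0.2],[0,0,0,0,0,0,0.2],[0,0,0,0,0,0,0.2],[0,0,0,0,0,0,0.2]]'
python3 - <<'E'
from col import *
s=vision.read_camera("side")[:,:,::-1];t=vision.read_camera("top")[:,:,::-1]
cv2.imwrite("pics/s11.png",s)
cv2.imwrite("pics/c11.png",np.hstack([cv2.resize(i,(400,400),interpolation=3) for i in (s[120:220,305:405],t[185:275,385:475])]))
# collar & tip along the rod
g=(.5388,-.2185)
c,_=collar(s,"side",proj("side",(*g,.07)),20);print("collar px",c)
for r in np.arange(.036,.052,.002):print(round(r,3),proj("side",(*g,.02+r+.006)).round(1))
print("tip/flange",proj("side",(*g,.02)),proj("side",(*g,.135)))
E
```

```text
clock: 21.62
tool_pos: [0.5405, -0.2188, 0.157]
ee_rot: [-1.575, 0.002, 1.572]
force: [0.5, 0.3, -0.2]
gripper_width: 0.0593
clock: 22.25
tool_pos: [0.5399, -0.2187, 0.1795]
ee_rot: [-1.572, 0.001, 1.572]
force: [0.8, 0.5, 0.4]
gripper_width: 0.0682
clock: 22.88
tool_pos: [0.4543, -0.2193, 0.2763]
ee_rot: [-1.582, 0.005, 1.573]
force: [-0.0, -0.6, -0.1]
gripper_width: 0.0686
clock: 23.5
tool_pos: [0.403, -0.2197, 0.2809]
ee_rot: [-1.59, 0.007, 1.573]
force: [0.0, 0.7, -0.8]
gripper_width: 0.0685
collar px (344.98940269749517, 185.26589595375722)
0.036 [344.9 188.5]
0.038 [344.9 187.7]
0.04 [345.  186.9]
0.042 [345.  186.1]
0.044 [345.1 185.2]
0.046 [345.1 184.4]
0.048 [345.2 183.6]
0.05 [345.2 182.8]
tip/flange [343.95848338 205.06686166] [346.65672833 157.12815151]
```

View pics/s11.png

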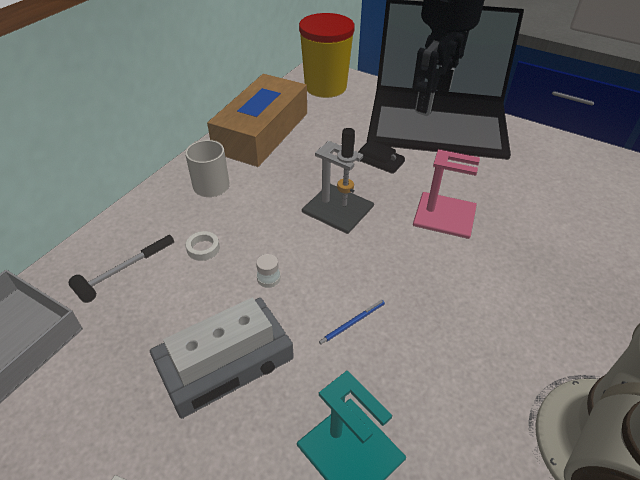

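View pics/c11.png

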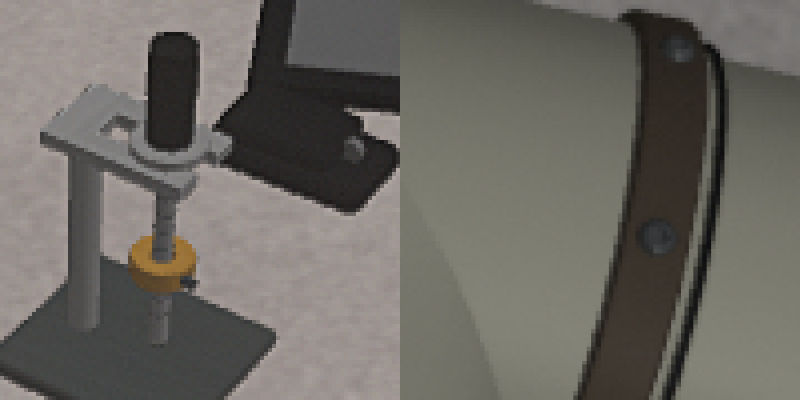

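```bash
python3 -c "
from plant import workorder;print(workorder.close_job())"
```

```text
the job is handed in; nothing more can be done
None
```

The gauge went down into the middle well and is now hanging upright in the grey fork. The job was handed in at about 23.6 s of the 64 s allowed; no verdict is given at hand-in.

- **Pressing:** I pressed it down with about 12 to 13 N. The tool stopped at z = 0.175 m each time I pressed, so I take that as the rod on the bottom. I then held it there for more than 1 s, with the collar on the rim: its centre measured at z = 0.0865 m, against 0.086 m expected.
- **Return:** The flange met the prongs at the same tool height as at the first grip, 0.1576 against 0.1577 m. So the gauge did not slip in the fingers.
- **Reading:** The side camera puts the collar at about 43 to 44 mm, and the depth worked out from the tool height is about 42.6 mm. They agree within about 1 mm.
- **Bystanders:** The jar, pen and tape roll look unmoved in the last side picture.

- **Sideways creep:** While I was pressing, the tool crept sideways by up to 4.6 mm; I corrected this before the final hold.
- **Top view:** The arm blocked the top camera at the last look, so the hanging check rests on the side view. The collar position from the top camera just before re-hanging was unusable for the same reason.

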